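# Shift the cable winder's drive into speed two

### The job

Put the cable winder's drive into speed two: push its gear lever out of the parking leg and through the gate, all the way home to the closed end of the slot marked with two bars, then move clear. Only push the lever with the fingers from outside, never take it between the fingers, and leave the loose things around it where they are.

Things in the scene. Friction and masses are not known exactly. Their poses are not given: they have to be found in the camera images.
- drive: bench drive unit, fixed: grey housing 220 x 240 mm, top at 112 mm, blue motor on its +x face, on top an aluminium gate plate 152 x 136 mm whose upper face is 120 mm above the bench. Origin: on the bench right under the gate's centre; x points to the motor, y to the left seen from the robot
- gate (a point): gate centre on the plate's upper face; axes as the drive unit's. Slots 18 mm wide: a cross channel along y at x = 0, y -49 to +49 mm; from its two ends outer slots at y = +40 and -40 mm, each both towards +x and -x, closed at x = +38 and -38 mm; a parking leg at y = 0 towards -x only, closed at x = -38. From the parking leg the stem stops at the channel's far wall and can then go only sideways
- lever_grip (a point): centre of the lever's upright black grip (30 mm diameter, 60 mm long) on a 12 mm steel stem. The lever tilts about a cross pivot on the gate's axis, 20 mm above the bench; this point is 167 mm from the pivot: 187 mm above the bench when upright. It moves 1.67 times as far as the stem in the gate: about 51 mm from cross channel to home in a slot, 70 mm from the middle to an end of the channel
- shift (a joint): lever tilt along the drive unit's x: 0 upright (cross channel), + towards the motor (+x), - towards -x; about +0.3 or -0.3 rad when home in a slot. It starts negative, in the parking leg. Friction only, about 2 to 3 N at the grip; it stays where it is left
- select (a joint): lever tilt along the drive unit's y: 0 in the middle (parking leg), about +0.39 rad in the +y slots, -0.39 in the -y slots. Same friction; no spring
- lever_neck (a point): point on the stem's axis at the height of the gate, 100 mm from the pivot: shows where in the gate the lever is. Home in a slot it is about 25 mm horizontally from the centre of that slot's speed plate
- mark1: white speed plate with one raised black bar, 30 x 46 mm and 2 mm thick, fixed on the gate plate 4 mm beyond the closed end of one of the four outer slots (which one changes). Origin: centre of its underside; same yaw as the drive unit. The bars (24 x 6 mm each) run along its x, side by side along its y
- mark2: white speed plate with two raised black bars, 30 x 46 mm and 2 mm thick, fixed on the gate plate 4 mm beyond the closed end of one of the four outer slots (which one changes). Origin: centre of its underside; same yaw as the drive unit. The bars (24 x 6 mm each) run along its x, side by side along its y. This is the wanted slot
- mark3: white speed plate with three raised black bars, 30 x 46 mm and 2 mm thick, fixed on the gate plate 4 mm beyond the closed end of one of the four outer slots (which one changes). Origin: centre of its underside; same yaw as the drive unit. The bars (24 x 6 mm each) run along its x, side by side along its y
- mark4: white speed plate with four raised black bars, 30 x 46 mm and 2 mm thick, fixed on the gate plate 4 mm beyond the closed end of one of the four outer slots (which one changes). Origin: centre of its underside; same yaw as the drive unit. The bars (24 x 6 mm each) run along its x, side by side along its y
- junction_box: loose grey plastic junction box, 88 x 88 x 50 mm, on the bench left of the drive unit. Origin: centre of its underside
- ferrule_jar: loose clear jar with black cap, 52 mm in diameter, 75 mm high, on the bench right of the drive unit. Origin: centre of its underside
- screwdriver: loose red-handled screwdriver, 190 mm, lying on the bench right of the drive unit. Its x runs along it
- bush: loose steel bush, 34 mm in diameter, 26 mm high, standing on the housing's top beside the gate plate. Origin: centre of its underside

How it is judged:
At the end, for the whole second after the job is handed in: the lever rests in the slot marked with two bars, its stem at the gate within 33 mm horizontally of the centre of that slot's speed plate (25 mm when fully home), and every loose thing is within 30 mm of where it started (horizontal distance between lever_neck and mark2 below 0.033 m and velocity of joint shift between -0.05 and 0.05 rad/s and velocity of joint select between -0.05 and 0.05 rad/s and distance of each of junction_box, ferrule_jar, screwdriver, bush from where it was at the start of the episode below 0.03 m); the robot touches nothing.
It fails at once if the junction box is lifted, carried or pushed more than 30 mm (distance of junction_box from where it was at the start of the episode above 0.03 m).
It fails at once if the jar is lifted, carried or pushed more than 30 mm (distance of ferrule_jar from where it was at the start of the episode above 0.03 m).
It fails at once if the screwdriver is lifted, carried or pushed more than 30 mm (distance of screwdriver from where it was at the start of the episode above 0.03 m).
It fails at once if the steel bush is lifted, carried or pushed more than 30 mm (distance of bush from where it was at the start of the episode above 0.03 m).
It fails at once if the lever is taken between the fingers (x of the grasp point in the frame of lever_grip between -0.01 and 0.01 m and y of the grasp point in the frame of lever_grip between -0.01 and 0.01 m and z of the grasp point in the frame of lever_grip below 0.03 m).
It also fails if it takes over 48 s, if anything falls off the work surface, if the arm or the gripper's body presses on something with over 40 N, if the wrist force passes 120 N, or if a joint passes its speed limit or range.

### The arm

A 6-joint arm with a two-finger parallel gripper is mounted at the origin on the work surface. World frame = base frame: x ahead of the robot, y to its left, z up, the work surface at z = 0. Lengths are in m, angles in rad, forces in N, time in s.
With the tool pointing down it reaches from about 0.275 to 0.975 m from the base axis. Payload 8.4 kg.
Tool frame: the origin (TCP) lies where the fingers leave the gripper's body, on its centre line; the fingertips stand 88 mm ahead of it and the grasp point (between the pads) lies 69 mm ahead of it (manip.tcp_to_tips is the distance from the TCP to the fingertips, in m); z points along the fingers, y is the line along which they close (so a half turn about z gives the same grasp; the last joint's range is limited). The gripper opens to 92 mm and grips with 3 to 60 N. Pads are 20 mm wide; open, the fingers measure 128 mm over their backs; the gripper's body (75 mm by 189 mm) begins 69 mm behind the grasp point.
Start: joints at [-0.002, 0.353, 1.633, -0, 1.155, -0.002], TCP at [0.625, -0, 0.303] pointing down, gripper open.
Joint ranges: [-2.63, 2.63], [-0.92, 2.1], [0.06, 2.66], [-1.3, 4.44], [0, 2.69], [-3.02, 3.02]. Speed limits (rad/s): [2.22, 2.22, 2.79, 3.14, 3.14, 3.14].

### API

Orientations are given as a rotation vector (axis times angle).
In Python, from rig import status, viewer, workorder, manip gives the robot as it stands.
- The arm moves only by the tool carry_out, never from a script. Its argument "steps" is a list of rows, each a list of 4 numbers: the shift along the tool's x, y, z in mm, then the turn about the tool's z in rad. A call has 1 to 20 rows; each row is the pose to reach, as a shift and turn from the pose commanded when the call began, along the tool's axes at that moment; what a row does not reach only later rows make up. A row lasts 1/10 s, in which the tool goes at most 50 mm and 8.59 degrees, less where a joint would pass 70% of its speed; a pose out of reach is approached as far as the arm can. A call with a gripper value outside its range is refused whole. "claw" is the finger opening in mm, from 0 to 91.9, set as the call begins (left out, the last holds). The fingers move at their own pace and stop on an object; "squeeze" is the grip in N (left out, the last holds). Time passes only in rows, so rows that repeat a pose let the fingers close. It gives the time, the measured TCP pose, the force, the opening and the grip force at its end, in the units of the state.
- status.state(): the state, without advancing time (a new reading comes with each control period).
- viewer.grab_frame(name): name is "scene" or "side" or "wrist"; returns a dict with "pixels" (480x640x3 uint8, blue, green, red), "depth" (480x640 float32, m along the optical axis (not along the pixel's ray), 0 where there is no reading), "vfov" (degrees; the focal length in pixels is half the picture's height over the tangent of half this angle, whatever the lens; pixels are square), "cx", "cy" (the principal point, pixels), "R" (3x3) and "t" (3): a world point X has camera coordinates R X + t. Camera axes: x right, y down, z forward; pixel columns grow to the right and rows downward; lengths in m; the calibration is good to about 2 mm. A picture is of the moment at which its call begins.
- workorder.hand_in(): hands the job in; it is judged then, once.
The state is a dict: "t": time; "joint_positions": joint angles; "dq": joint speeds; "joint_torque": joint torques, N m; "position": TCP position; "ee_rot": TCP orientation; "contact_force": force on the tool from outside, world axes, zero at the start; "ft_torque": the same for the moment, N m; "gripper_width": finger opening in m; "grasp_force": force on a finger pad.
Only numpy, scipy, OpenCV 4.12 (cv2) and the standard library are available. Lean on these libraries where they do the work, as an engineer would, in place of code of your own. Each camera call takes 0.05 s, during which the arm holds its last target. There are 200 camera calls.

## Working session

There is one attempt and no reset: what is moved stays moved. The work goes in short steps, Python scripts to look and compute and a tool call to move; the robot and the scene stay as the last step left them, time stands still between calls to the robot, and variables do not carry over. Pictures are saved under pics/ and viewed, at most 10 in all, crops included, and the job is handed in when it is done.

Besides the shell and the picture viewer there is one more tool, called by a JSON object that holds its "api" and its "payload", one argument or row to a line. carry_out: Moves the arm, as the interface text tells. Its arguments: {"type":"object","properties":{"steps":{"type":"array"},"claw":{"type":"number"},"squeeze":{"type":"number"}},"required":["steps"]}

```bash
mkdir -p pics; cat > h.py <<'E'
import numpy as np,cv2
from rig import status,viewer,workorder,manip
def grab(n,f):
    d=viewer.grab_frame(n); cv2.imwrite('pics/'+f+'.png',d['pixels']); np.savez('/tmp/'+f+'.npz',**d); return d
def load(f): return dict(np.load('/tmp/'+f+'.npz'))
def foc(d): return 240/np.tan(np.radians(float(d['vfov']))/2)
def plane(d,u,v,z):
    f=foc(d); r=d['R'].T@np.array([(u-d['cx'])/f,(v-d['cy'])/f,1]); c=-d['R'].T@d['t']
    return c+r*(z-c[2])/r[2]
def pt(d,u,v):
    f=foc(d); z=d['depth'][int(v),int(u)]
    return d['R'].T@(np.array([(u-d['cx'])/f*z,(v-d['cy'])/f*z,z])-d['t'])
def cloud(d):
    f=foc(d); v,u=np.mgrid[:480,:640]; z=d['depth']
    P=np.stack([(u-d['cx'])/f*z,(v-d['cy'])/f*z,z],-1)-d['t']
    return P@d['R']
E
python3 - <<'E'
from h import *
for n in('scene','side','wrist'):
    d=grab(n,n+'0'); print(n,-d['R'].T@d['t'],d['R'][2])
s=status.state();print(s['t'],s['position'],s['ee_rot'])
E
```

```text
scene [ 0.83476261 -0.44162329  0.8548174 ] [-0.311309    0.52250398 -0.79377345]
side [0.52773325 0.71437574 0.75568426] [-0.0011129  -0.72541006 -0.68831606]
wrist [0.62408707 0.07902563 0.38455645] [-0.00210037 -0.27780516 -0.96063515]
0.15 [ 6.24742647e-01 -5.95172181e-06  3.02168937e-01] [-2.22094943e+00 -2.22094724e+00  1.14532021e-03]
```

View pics/scene0.png

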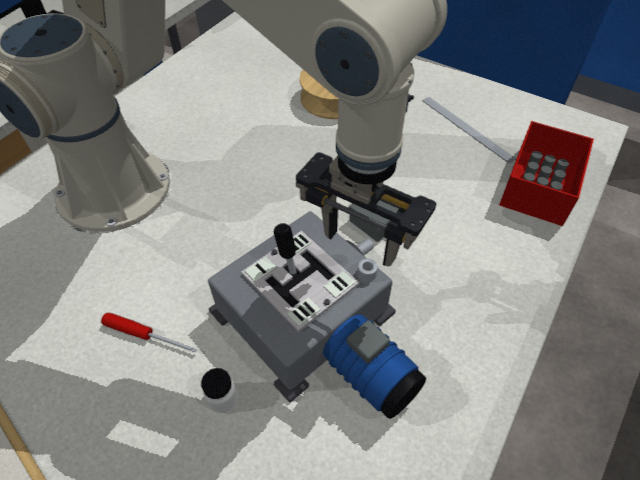

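View pics/wrist0.png

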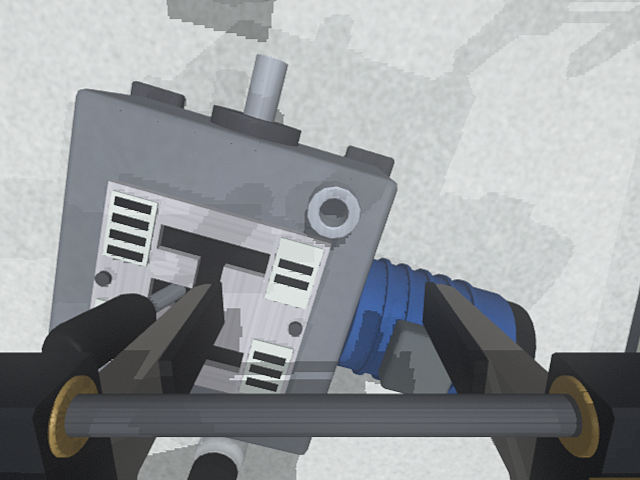

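```bash
python3 - <<'E'
from h import *
a=cv2.imread('pics/scene0.png')[210:340,200:400]; b=cv2.imread('pics/wrist0.png')[170:400,80:360]
a=cv2.resize(a,(400,260),interpolation=cv2.INTER_CUBIC);b=cv2.resize(b,(400,328),interpolation=cv2.INTER_CUBIC)
o=np.zeros((328,800,3),np.uint8);o[:260,:400]=a;o[:,400:]=b;cv2.imwrite('pics/z.png',o)
E
```

```text
(no output)
```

View pics/z.png

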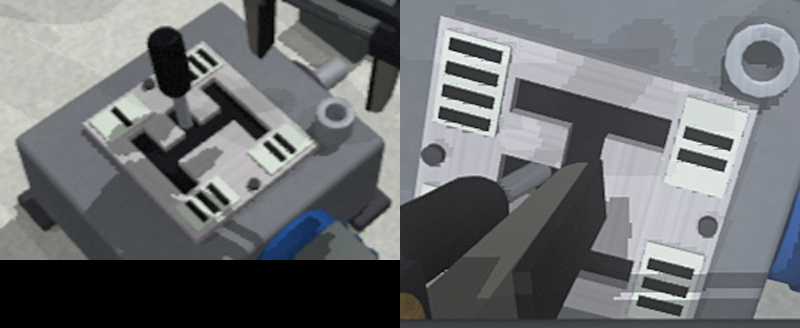

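View pics/side0.png

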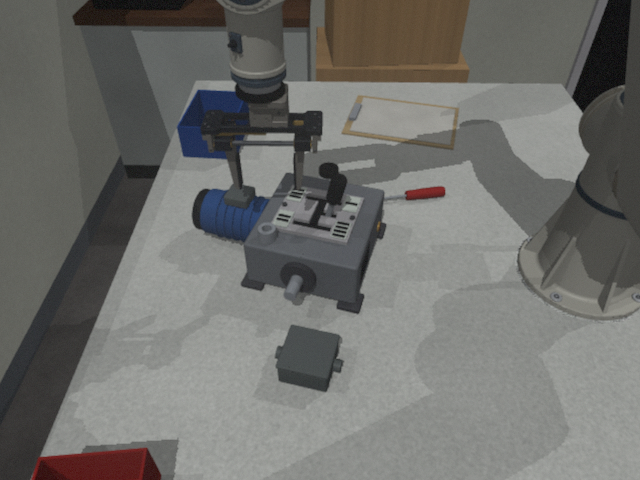

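mark2 is at the gate's (+x,+y) corner: wrist pixel (295,270), two bars. mark4 is at (-x,+y), mark3 at (+x,-y), mark1 at (-x,-y). The lever leans to -x in the parking leg. The bush is by mark2 (333,212), and the junction box stands clear at side pixel (308,358). Next I work out the drive pose.

```bash
python3 - <<'E'
from h import *
d=load('wrist0')
M={}
for n,c in {'2':[(278,237),(327,247),(309,306),(265,296)],'4':[(113,190),(158,199),(148,264),(103,254)]}.items():
    P=np.array([plane(d,u,v,.122) for u,v in c]); M[n]=P.mean(0)
    print(n,P.round(4).tolist(),P.mean(0))
v=M['2']-M['4']; yaw=np.arctan2(v[1],v[0]); print('dist',np.linalg.norm(v),'yaw',yaw)
ex=np.array([np.cos(yaw),np.sin(yaw)]);ey=np.array([-ex[1],ex[0]])
g=(M['2']+M['4'])[:2]/2-.04*ey; print('gate',g)
# cross-check: scene marks
s=load('scene0')
for u,v in[(260,272),(300,243),(338,287),(305,310)]:
    q=plane(s,u,v,.122)[:2]-g; print(q@ex,q@ey)
# grip: dark points in cloud above z .14 near
for f in('scene0','side0'):
    s=load(f);P=cloud(s);px=s['pixels'].astype(int)
    q=P[...,:2]-g;m=(P[...,2]>.14)&(P[...,2]<.23)&(np.hypot(q[...,0],q[...,1])<.11)&(s['depth']>0)
    v,u=np.nonzero(m);Q=P[m];L=np.c_[(Q[:,:2]-g)@ex,(Q[:,:2]-g)@ey,Q[:,2]]
    for z in np.arange(.14,.23,.015):
        k=(L[:,2]>=z)&(L[:,2]<z+.015)
        if k.any():print(f,round(z,3),k.sum(),L[k].min(0).round(3),L[k].max(0).round(3))
# bush
w=plane(d,333,212,.138)[:2]-g;print('bush',w@ex,w@ey)
E
```

```text
2 [[0.5931, 0.0057, 0.122], [0.6262, -0.0013, 0.122], [0.6135, -0.0451, 0.122], [0.5826, -0.0374, 0.122]] [ 0.60386668 -0.01951611  0.122     ]
4 [[0.4863, 0.0377, 0.122], [0.5151, 0.0317, 0.122], [0.503, -0.0135, 0.122], [0.4731, -0.0063, 0.122]] [0.4943923  0.01239342 0.122     ]
dist 0.11403007914274588 yaw -0.28362153522631817
gate [ 0.53793612 -0.04196327]
-0.050951271801250836 -0.047153426058623896
-0.05289331688622746 0.04456424553482462
0.061240535508501365 0.031422591090542094
0.0576951158816722 -0.038761801871167095
scene0 0.14 39 [-0.028 -0.007  0.14 ] [0.077 0.089 0.152]
scene0 0.155 66 [-0.035 -0.015  0.157] [-0.015  0.011  0.17 ]
scene0 0.17 128 [-0.04  -0.015  0.17 ] [-0.015  0.012  0.185]
scene0 0.185 128 [-0.043 -0.015  0.185] [-0.018  0.012  0.2  ]
scene0 0.2 247 [-0.052 -0.015  0.2  ] [0.028 0.051 0.215]
scene0 0.215 95 [-0.039 -0.009  0.215] [0.031 0.06  0.23 ]
side0 0.14 25 [-0.041  0.003  0.14 ] [-0.022  0.012  0.155]
side0 0.155 80 [-0.047  0.003  0.155] [-0.019  0.018  0.17 ]
side0 0.17 97 [-0.05   0.002  0.171] [-0.018  0.018  0.185]
side0 0.185 102 [-0.053  0.002  0.185] [-0.022  0.019  0.2  ]
side0 0.2 190 [-0.055 -0.007  0.2  ] [0.022 0.061 0.215]
side0 0.215 48 [0.012 0.056 0.216] [0.024 0.064 0.23 ]
bush 0.069051000894108 0.09127700279007203
```

{"api": "carry_out", "payload": {
  "steps": [
    [0,0,-20,0.1],
    [0,0,-40,0.2],
    [0,0,-45,0.284],
    [-3,-35,-45,0.284],
    [-5,-70,-45,0.284],
    [-8,-105,-45,0.284],
    [-10,-140,-45,0.284],
    [-12,-170,-45,0.284],
    [-12.5,-188,-45,0.284],
    [-12.5,-188,-45,0.284],
    [-12.5,-188,-45,0.284],
    [-12.5,-188,-45,0.284]
  ],
  "claw": 0,
  "squeeze": 20
}}

```text
t: 1.35
position: [0.4381, -0.0125, 0.3478]
ee_rot: [2.513, 1.884, 0.001]
contact_force: [0.2, -0.0, 0.3]
gripper_width: 0.0004
grasp_force: 0.0
```

```bash
cat >> h.py <<'E'
G=np.array([.538,-.042]);YAW=-.284
ex=np.array([np.cos(YAW),np.sin(YAW)]);ey=np.array([-ex[1],ex[0]])
def rep():
    from scipy.spatial.transform import Rotation as Ro
    s=status.state();q=np.array(s['position'][:2])-G
    R=Ro.from_rotvec(s['ee_rot']).as_matrix(); F=np.array(s['contact_force'])
    print('t',s['t'],'gate xy mm',(1e3*q@ex).round(1),(1e3*q@ey).round(1),'tipz',round(s['position'][2]-.088,4),'yaw toolY',np.arctan2(R[1,1],R[0,1]).round(3),'F',F[:2]@ex,F[:2]@ey,F[2],'w',s['gripper_width'])
def grip(f):
    # grip/stem points of the lever in gate coordinates, by height
    s=load(f);P=cloud(s)[s['depth']>0];c=s['pixels'][s['depth']>0]
    L=np.c_[(P[:,:2]-G)@ex,(P[:,:2]-G)@ey,P[:,2]]*1e3
    for z in range(130,225,12):
        k=(L[:,2]>=z)&(L[:,2]<z+12)&(abs(L[:,0])<85)&(abs(L[:,1])<85)&(c.max(1)<60)
        if k.sum()>5:print(f,z,k.sum(),np.percentile(L[k],[3,50,97],axis=0)[:,:2].round(0).tolist())
E
python3 -c "
from h import *
rep();d=grab('side','side1');grip('side1');grab('scene','scene1');grip('scene1')
a=np.hstack([cv2.imread('pics/side1.png')[120:300,180:420],cv2.imread('pics/scene1.png')[180:360,190:430]]);cv2.imwrite('pics/b1.png',cv2.resize(a,(800,300)))"
```

```text
t 1.35 gate xy mm -104.2 0.3 tipz 0.2598 yaw toolY -0.284 F 0.18146450252100096 0.020919560206816425 0.33828159541595615 w 0.00043923169255389633
side1 154 46 [[-45.0, 5.0], [-36.0, 14.0], [-23.0, 17.0]]
side1 166 76 [[-48.0, 5.0], [-35.0, 14.0], [-22.0, 17.0]]
side1 178 74 [[-50.0, 4.0], [-38.0, 14.0], [-24.0, 17.0]]
side1 190 80 [[-53.0, 6.0], [-40.0, 14.0], [-26.0, 17.0]]
side1 202 158 [[-54.0, -6.0], [-42.0, 10.0], [-29.0, 17.0]]
side1 214 11 [[-39.0, -2.0], [-34.0, 4.0], [-31.0, 11.0]]
scene1 154 29 [[-31.0, -14.0], [-20.0, -9.0], [-16.0, 6.0]]
scene1 166 96 [[-34.0, -15.0], [-20.0, -7.0], [-16.0, 8.0]]
scene1 178 92 [[-38.0, -15.0], [-23.0, -8.0], [-19.0, 6.0]]
scene1 190 95 [[-39.0, -14.0], [-25.0, -7.0], [-22.0, 8.0]]
scene1 202 187 [[-48.0, -14.0], [-33.0, -5.0], [-24.0, 9.0]]
scene1 214 44 [[-41.0, -10.0], [-33.0, -1.0], [-27.0, 9.0]]
```

View pics/b1.png

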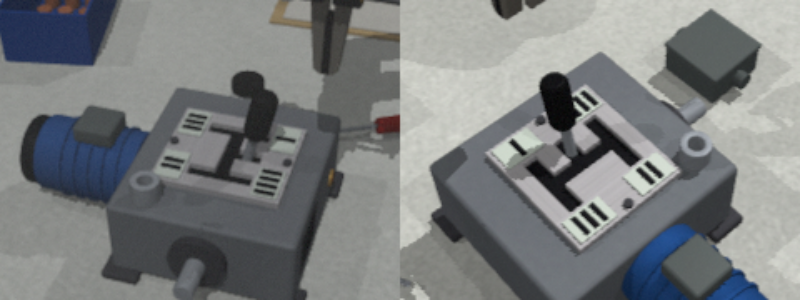

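The picture confirms the two-bar plate beside the bush. The fingers are closed at gate (-104, 0) and the lever grip is at about (-37, +1), so I descend and push +x.

{"api": "carry_out", "payload": {
  "steps": [
    [0,0,35,0],
    [0,0,70,0],
    [0,0,95,0],
    [0,0,95,0],
    [0,15,95,0],
    [0,25,95,0],
    [0,32,95,0],
    [0,39,95,0],
    [0,46,95,0],
    [0,52,95,0],
    [0,57,95,0],
    [0,62,95,0],
    [0,66,95,0],
    [0,68,95,0],
    [0,68,95,0]
  ]
}}

```text
t: 2.95
position: [0.5026, -0.0316, 0.2526]
ee_rot: [2.513, 1.885, 0.0]
contact_force: [-0.5, 0.1, 0.9]
gripper_width: 0.0006
grasp_force: 0.2
```

```bash
python3 -c "
from h import *
rep();grab('side','side2');grip('side2');grab('scene','scene2');grip('scene2')"
```

```text
t 2.95 gate xy mm -36.9 0.0 tipz 0.1646 yaw toolY -0.284 F -0.5164403185860411 -0.0641836541276468 0.9237395734455276 w 0.0005612587844916522
side2 154 36 [[-42.0, 7.0], [-10.0, 12.0], [5.0, 16.0]]
side2 166 101 [[-42.0, -1.0], [-15.0, 13.0], [4.0, 17.0]]
side2 178 105 [[-42.0, 1.0], [-13.0, 13.0], [5.0, 16.0]]
side2 190 110 [[-52.0, 1.0], [-13.0, 13.0], [6.0, 18.0]]
side2 202 123 [[-46.0, 6.0], [-12.0, 12.0], [5.0, 18.0]]
side2 214 117 [[-54.0, -7.0], [-10.0, 7.0], [3.0, 13.0]]
scene2 154 14 [[-1.0, -13.0], [6.0, -9.0], [10.0, -3.0]]
scene2 166 95 [[-41.0, -15.0], [6.0, -9.0], [11.0, 5.0]]
scene2 178 98 [[-43.0, -15.0], [2.0, -9.0], [11.0, 5.0]]
scene2 190 80 [[-41.0, -15.0], [1.0, -10.0], [10.0, -4.0]]
scene2 202 109 [[-46.0, -15.0], [-4.0, -10.0], [9.0, -4.0]]
scene2 214 89 [[-20.0, -12.0], [-6.0, -8.0], [7.0, 6.0]]
```

{"api": "carry_out", "payload": {
  "steps": [
    [0,2,0,0],
    [0,4,0,0],
    [0,6,0,0],
    [0,7,0,0],
    [0,7,0,0]
  ]
}}

```text
t: 3.55
position: [0.5092, -0.0336, 0.2527]
ee_rot: [2.513, 1.885, 0.0]
contact_force: [-1.2, 0.9, 1.2]
gripper_width: 0.0001
grasp_force: 0.6
```

```bash
python3 -c "
from h import *
rep();grab('side','side3');grip('side3');grab('scene','scene3');grip('scene3')"
```

```text
t 3.55 gate xy mm -30.0 0.0 tipz 0.1647 yaw toolY -0.284 F -1.3439418779094565 0.495715170905502 1.1867601392922793 w 0.0001420794720817961
side3 154 34 [[-32.0, 6.0], [-6.0, 12.0], [8.0, 16.0]]
side3 166 93 [[-34.0, 2.0], [-8.0, 13.0], [9.0, 17.0]]
side3 178 105 [[-43.0, 3.0], [-7.0, 12.0], [10.0, 17.0]]
side3 190 105 [[-35.0, 4.0], [-7.0, 13.0], [13.0, 18.0]]
side3 202 119 [[-35.0, 5.0], [-5.0, 13.0], [12.0, 17.0]]
side3 214 119 [[-47.0, -8.0], [-3.0, 8.0], [10.0, 14.0]]
scene3 154 10 [[-4.0, -13.0], [11.0, -9.0], [15.0, -3.0]]
scene3 166 96 [[-36.0, -15.0], [8.0, -9.0], [17.0, 3.0]]
scene3 178 96 [[-36.0, -15.0], [9.0, -10.0], [16.0, 2.0]]
scene3 190 82 [[-35.0, -15.0], [6.0, -10.0], [16.0, -5.0]]
scene3 202 105 [[-39.0, -15.0], [3.0, -10.0], [15.0, -4.0]]
scene3 214 87 [[-13.0, -12.0], [1.0, -7.0], [14.0, 7.0]]
```

{"api": "carry_out", "payload": {
  "steps": [
    [0,2,0,0],
    [0,2,0,0],
    [0,-20,0,0],
    [0,-35,0,0],
    [-25,-35,0,0],
    [-55,-35,0,0],
    [-55,-10,0,0],
    [-55,15,0,0],
    [-55,31,0,0],
    [-55,31,0,0]
  ]
}}

```text
t: 4.65
position: [0.5248, -0.0955, 0.2528]
ee_rot: [2.513, 1.884, 0.002]
contact_force: [-0.2, 0.4, 0.4]
gripper_width: 0.0003
grasp_force: 0.0
```

```bash
python3 -c "
from h import *
rep();grab('side','side4');grip('side4');grab('scene','scene4');grip('scene4')"
```

```text
t 4.65 gate xy mm 2.3 -55.0 tipz 0.1648 yaw toolY -0.284 F -0.2566316049129437 0.3391154157202228 0.4405543942329485 w 0.00033669043288613823
side4 154 31 [[-11.0, 0.0], [-3.0, 13.0], [9.0, 16.0]]
side4 166 85 [[-12.0, -52.0], [-2.0, 13.0], [11.0, 18.0]]
side4 178 99 [[-12.0, -53.0], [-2.0, 13.0], [12.0, 18.0]]
side4 190 110 [[-13.0, -53.0], [-0.0, 12.0], [11.0, 18.0]]
side4 202 119 [[-13.0, -48.0], [-2.0, 12.0], [12.0, 18.0]]
side4 214 126 [[-15.0, -51.0], [1.0, 1.0], [12.0, 15.0]]
scene4 166 41 [[-7.0, -65.0], [12.0, -64.0], [16.0, -49.0]]
scene4 178 47 [[-6.0, -65.0], [15.0, -62.0], [16.0, -28.0]]
scene4 190 55 [[-10.0, -66.0], [4.0, -61.0], [18.0, -12.0]]
scene4 202 52 [[1.0, -66.0], [9.0, -15.0], [18.0, -12.0]]
scene4 214 45 [[-4.0, -66.0], [8.0, 6.0], [19.0, 11.0]]
```

{"api": "carry_out", "payload": {
  "steps": [
    [15,-2,0,0],
    [25,-2,0,0],
    [32,-2,0,0],
    [38,-2,0,0],
    [44,-2,0,0],
    [50,-2,0,0],
    [50,-2,0,0]
  ]
}}

```text
t: 5.45
position: [0.5354, -0.0458, 0.2525]
ee_rot: [-2.513, -1.885, 0.0]
contact_force: [-1.1, -1.8, 1.4]
gripper_width: 0.0005
grasp_force: 0.8
```

```bash
python3 -c "
from h import *
rep();grab('side','side5');grip('side5');grab('scene','scene5');grip('scene5')"
```

```text
t 5.45 gate xy mm -1.4 -4.3 tipz 0.1645 yaw toolY -0.284 F -0.5118807088756829 -2.068278334899616 1.3860271031264109 w 0.0005114200638791143
side5 154 34 [[-12.0, 21.0], [-4.0, 32.0], [7.0, 37.0]]
side5 166 77 [[-12.0, 4.0], [-5.0, 34.0], [11.0, 38.0]]
side5 178 81 [[-16.0, -8.0], [-5.0, 36.0], [10.0, 40.0]]
side5 190 83 [[-17.0, -6.0], [-4.0, 37.0], [12.0, 41.0]]
side5 202 156 [[-18.0, -2.0], [-2.0, 35.0], [14.0, 42.0]]
side5 214 102 [[-19.0, -9.0], [-1.0, 23.0], [11.0, 36.0]]
scene5 154 18 [[-4.0, -14.0], [13.0, 10.0], [16.0, 15.0]]
scene5 166 54 [[-9.0, -15.0], [11.0, -6.0], [15.0, 12.0]]
scene5 178 53 [[-8.0, -15.0], [13.0, -10.0], [14.0, 4.0]]
scene5 190 52 [[-8.0, -15.0], [14.0, -10.0], [15.0, 11.0]]
scene5 202 46 [[-12.0, -15.0], [7.0, -13.0], [16.0, 36.0]]
scene5 214 53 [[6.0, -13.0], [13.0, 24.0], [17.0, 34.0]]
```

Moving smoothly along the channel at about 2 N. I continue to the end.

{"api": "carry_out", "payload": {
  "steps": [
    [6,0,0,0],
    [12,0,0,0],
    [18,0,0,0],
    [23,0,0,0],
    [28,0,0,0],
    [32,0,0,0],
    [35,0,0,0],
    [37,0,0,0],
    [37,0,0,0]
  ]
}}

```text
t: 6.45
position: [0.5459, -0.0107, 0.2528]
ee_rot: [2.513, 1.885, 0.0]
contact_force: [0.3, -2.3, 0.9]
gripper_width: 0.0006
grasp_force: 0.7
```

```bash
python3 -c "
from h import *
rep();grab('side','side6');grip('side6');grab('scene','scene6');grip('scene6')"
```

```text
t 6.45 gate xy mm -1.2 32.3 tipz 0.1648 yaw toolY -0.284 F 0.908749440668831 -2.1200664611241846 0.9191140759232483 w 0.0006318475450084181
side6 142 16 [[-10.0, 60.0], [-4.0, 67.0], [4.0, 70.0]]
side6 154 53 [[-12.0, 48.0], [-6.0, 70.0], [8.0, 74.0]]
side6 166 68 [[-14.0, 30.0], [-7.0, 71.0], [8.0, 79.0]]
side6 178 86 [[-16.0, 33.0], [-5.0, 74.0], [8.0, 84.0]]
side6 190 156 [[-16.0, 33.0], [-1.0, 77.0], [12.0, 85.0]]
side6 202 101 [[-18.0, 30.0], [0.0, 67.0], [12.0, 76.0]]
side6 214 37 [[-19.0, 27.0], [-4.0, 43.0], [2.0, 46.0]]
scene6 154 61 [[3.0, 23.0], [14.0, 45.0], [19.0, 56.0]]
scene6 166 84 [[-7.0, 22.0], [12.0, 45.0], [18.0, 54.0]]
scene6 178 62 [[-8.0, 22.0], [12.0, 28.0], [14.0, 50.0]]
scene6 190 80 [[-6.0, 22.0], [8.0, 31.0], [16.0, 78.0]]
scene6 202 59 [[-8.0, 21.0], [6.0, 25.0], [16.0, 75.0]]
scene6 214 30 [[-13.0, 21.0], [16.0, 25.0], [18.0, 42.0]]
```

The lever is at the channel's +y end: grip y is about 60 and the neck about 40. Now I go round to its -x side and push +x.

{"api": "carry_out", "payload": {
  "steps": [
    [-12,0,0,0],
    [-12,0,0,0],
    [-12,-30,0,0],
    [-12,-62,0,0],
    [-12,-62,0,0],
    [10,-62,0,0],
    [28,-62,7,0],
    [28,-62,7,0],
    [28,-45,7,0],
    [28,-35,7,0],
    [28,-29,7,0],
    [28,-23,7,0],
    [28,-17,7,0],
    [28,-12,7,0],
    [28,-12,7,0]
  ]
}}

```text
t: 8.05
position: [0.5425, 0.0191, 0.2456]
ee_rot: [2.513, 1.884, -0.0]
contact_force: [-0.7, 0.6, -0.5]
gripper_width: 0.0004
grasp_force: 0.1
```

```bash
python3 -c "
from h import *
rep();grab('side','side7');grip('side7');grab('scene','scene7');grip('scene7')
a=np.hstack([cv2.imread('pics/side7.png')[120:300,180:420],cv2.imread('pics/scene7.png')[180:360,190:430]]);cv2.imwrite('pics/b7.png',cv2.resize(a,(800,300)))"
```

```text
t 8.05 gate xy mm -12.8 59.9 tipz 0.1576 yaw toolY -0.284 F -0.8247026510104023 0.4146231110382485 -0.4922121050716599 w 0.00042159500523723293
side7 142 17 [[3.0, 60.0], [8.0, 67.0], [17.0, 71.0]]
side7 154 65 [[-18.0, 63.0], [5.0, 71.0], [18.0, 74.0]]
side7 166 85 [[-27.0, 58.0], [3.0, 72.0], [19.0, 79.0]]
side7 178 88 [[-28.0, 60.0], [5.0, 74.0], [21.0, 84.0]]
side7 190 180 [[-29.0, 61.0], [12.0, 75.0], [29.0, 84.0]]
side7 202 80 [[-30.0, 58.0], [11.0, 70.0], [26.0, 75.0]]
side7 214 91 [[-31.0, 56.0], [-14.0, 71.0], [3.0, 74.0]]
scene7 142 12 [[14.0, 40.0], [22.0, 43.0], [28.0, 49.0]]
scene7 154 100 [[-15.0, 40.0], [21.0, 44.0], [31.0, 55.0]]
scene7 166 128 [[-16.0, 43.0], [17.0, 49.0], [31.0, 59.0]]
scene7 178 143 [[-17.0, 48.0], [18.0, 52.0], [32.0, 63.0]]
scene7 190 153 [[-17.0, 49.0], [15.0, 56.0], [32.0, 64.0]]
scene7 202 91 [[-20.0, 49.0], [5.0, 58.0], [30.0, 63.0]]
scene7 214 14 [[-11.0, 49.0], [5.0, 53.0], [6.0, 68.0]]
```

View pics/b7.png

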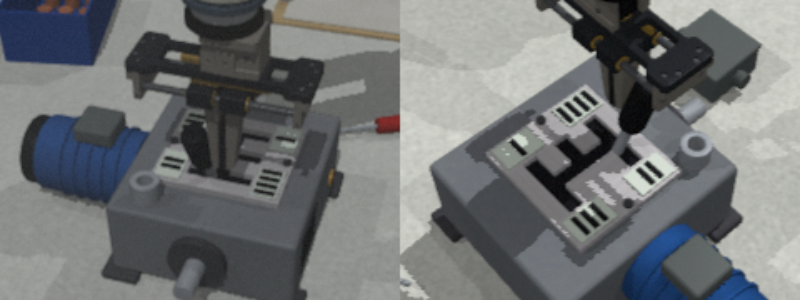

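The picture shows the lever entering the (+x,+y) slot, grip at about (200,145) on the left, with the fingers behind it. I keep pushing.

{"api": "carry_out", "payload": {
  "steps": [
    [0,6,0,0],
    [0,12,0,0],
    [0,16,0,0],
    [0,19,0,0],
    [0,21,0,0],
    [0,23,0,0],
    [0,23,0,0]
  ]
}}

```text
t: 8.85
position: [0.5645, 0.0128, 0.2457]
ee_rot: [2.513, 1.885, 0.0]
contact_force: [-2.3, 0.3, -1.0]
gripper_width: 0.0005
grasp_force: 0.7
```

```bash
python3 -c "
from h import *
rep()"
```

```text
t 8.85 gate xy mm 10.0 60.0 tipz 0.1577 yaw toolY -0.284 F -2.293131099489833 -0.31415914901077713 -0.9774084730021114 w 0.000470365249948451
```

Not at the stop yet (2.3 N), so I add 1 mm at a time.

{"api": "carry_out", "payload": {
  "steps": [
    [0,1,0,0],
    [0,2,0,0],
    [0,2,0,0]
  ]
}}

```text
t: 9.15
position: [0.5662, 0.0123, 0.2457]
ee_rot: [2.513, 1.885, 0.0]
contact_force: [-2.4, 1.3, -1.0]
gripper_width: 0.0005
grasp_force: 0.9
```

{"api": "carry_out", "payload": {
  "steps": [
    [0,1,0,0],
    [0,1.5,0,0],
    [0,1.5,0,0]
  ]
}}

```text
t: 9.45
position: [0.5676, 0.0119, 0.2457]
ee_rot: [2.513, 1.885, 0.0]
contact_force: [-2.6, 0.8, -1.4]
gripper_width: 0.0005
grasp_force: 0.9
```

{"api": "carry_out", "payload": {
  "steps": [
    [0,1,0,0],
    [0,1.5,0,0],
    [0,1.5,0,0]
  ]
}}

```text
t: 9.75
position: [0.5691, 0.0114, 0.2457]
ee_rot: [2.513, 1.885, 0.0]
contact_force: [-2.4, 1.7, -0.5]
gripper_width: 0.0006
grasp_force: 0.9
```

```bash
python3 -c "
from h import *
rep();grab('side','side8');grip('side8');grab('scene','scene8');grip('scene8')"
```

```text
t 9.75 gate xy mm 14.9 60.0 tipz 0.1577 yaw toolY -0.284 F -2.739028868758651 0.929499080010206 -0.4980065777936176 w 0.0006235058149251787
side8 142 36 [[27.0, 61.0], [34.0, 68.0], [45.0, 72.0]]
side8 154 70 [[10.0, 65.0], [32.0, 72.0], [48.0, 77.0]]
side8 166 95 [[1.0, 60.0], [33.0, 72.0], [49.0, 81.0]]
side8 178 124 [[0.0, 59.0], [36.0, 74.0], [59.0, 85.0]]
side8 190 177 [[-1.0, 60.0], [45.0, 72.0], [61.0, 83.0]]
side8 202 39 [[-3.0, 57.0], [13.0, 71.0], [19.0, 73.0]]
side8 214 87 [[-3.0, 57.0], [15.0, 71.0], [29.0, 73.0]]
scene8 142 33 [[30.0, 39.0], [46.0, 42.0], [55.0, 50.0]]
scene8 154 111 [[13.0, 40.0], [43.0, 45.0], [57.0, 54.0]]
scene8 166 151 [[11.0, 45.0], [43.0, 51.0], [61.0, 63.0]]
scene8 178 147 [[12.0, 49.0], [46.0, 54.0], [63.0, 63.0]]
scene8 190 166 [[13.0, 49.0], [48.0, 59.0], [62.0, 67.0]]
scene8 202 48 [[5.0, 49.0], [26.0, 51.0], [33.0, 62.0]]
scene8 214 8 [[27.0, 50.0], [33.0, 51.0], [34.0, 62.0]]
```

{"api": "carry_out", "payload": {
  "steps": [
    [0,1,0,0],
    [0,2,0,0],
    [0,2,0,0]
  ]
}}

```text
t: 10.15
position: [0.5711, 0.0109, 0.2457]
ee_rot: [2.513, 1.885, 0.0]
contact_force: [-2.0, 0.9, -1.0]
gripper_width: 0.0004
grasp_force: 0.9
```

{"api": "carry_out", "payload": {
  "steps": [
    [0,1,0,0],
    [0,1.5,0,0],
    [0,1.5,0,0]
  ]
}}

```text
t: 10.45
position: [0.5721, 0.0105, 0.2455]
ee_rot: [-2.513, -1.884, 0.001]
contact_force: [-4.0, 1.4, -0.9]
gripper_width: 0.0002
grasp_force: 1.6
```

Force is rising, so the stop has been reached or nearly so. One more small push to check.

{"api": "carry_out", "payload": {
  "steps": [
    [0,0.5,0,0],
    [0,1,0,0],
    [0,1,0,0]
  ]
}}

```text
t: 10.75
position: [0.5727, 0.0104, 0.2454]
ee_rot: [-2.512, -1.884, 0.002]
contact_force: [-5.8, 2.0, -0.8]
gripper_width: 0.0005
grasp_force: 2.8
```

The lever is at the stop: 6 N, and the tool now lags its commanded pose. I back off and rise.

{"api": "carry_out", "payload": {
  "steps": [
    [0,-15,0,0],
    [0,-45,0,0],
    [0,-70,0,0],
    [0,-70,0,0],
    [0,-70,-40,0],
    [0,-80,-80,0],
    [0,-100,-100,0],
    [0,-100,-100,0],
    [0,-100,-100,0],
    [0,-100,-100,0]
  ]
}}

```text
t: 11.75
position: [0.478, 0.038, 0.3449]
ee_rot: [2.513, 1.885, -0.0]
contact_force: [-0.1, 0.4, 0.0]
gripper_width: 0.0004
grasp_force: 0.0
```

```bash
python3 -c "
from h import *
rep();grab('side','side9');grip('side9');grab('scene','scene9');grip('scene9')
a=np.hstack([cv2.imread('pics/side9.png')[120:400,180:420],cv2.imread('pics/scene9.png')[160:440,90:430]]);cv2.imwrite('pics/b9.png',cv2.resize(a,(800,386)))"
```

```text
t 11.75 gate xy mm -80.1 60.0 tipz 0.2569 yaw toolY -0.284 F -0.1787707769495016 0.3539360394043523 0.013171406841118394 w 0.0004091836812838262
side9 142 53 [[29.0, 54.0], [34.0, 67.0], [49.0, 72.0]]
side9 154 75 [[29.0, 49.0], [34.0, 69.0], [49.0, 77.0]]
side9 166 76 [[33.0, 55.0], [39.0, 73.0], [52.0, 82.0]]
side9 178 90 [[37.0, 61.0], [45.0, 80.0], [64.0, 84.0]]
side9 190 124 [[41.0, 63.0], [51.0, 74.0], [63.0, 83.0]]
scene9 142 38 [[39.0, 39.0], [50.0, 42.0], [57.0, 49.0]]
scene9 154 103 [[34.0, 40.0], [49.0, 45.0], [61.0, 55.0]]
scene9 166 101 [[37.0, 44.0], [53.0, 50.0], [65.0, 61.0]]
scene9 178 118 [[42.0, 50.0], [58.0, 55.0], [69.0, 73.0]]
scene9 190 184 [[45.0, 56.0], [57.0, 65.0], [67.0, 78.0]]
```

View pics/b9.png

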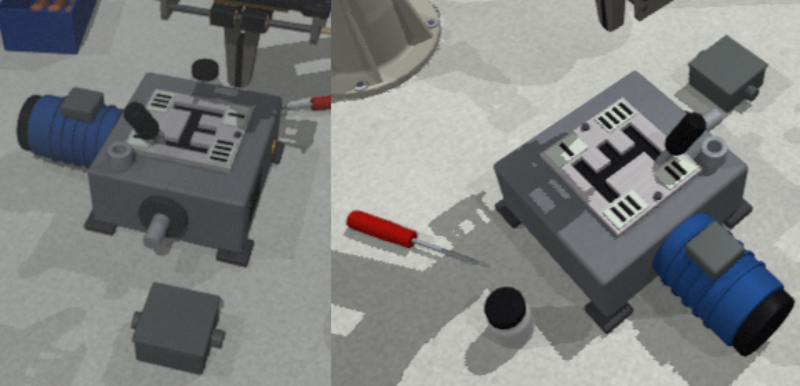

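The lever leans over the two-bar plate (left (140,120), right (685,132)) with the grip at about x 49, y 60. That is home, the robot is clear and the loose things look unmoved.

```bash
python3 -c "
from h import *
print(workorder.hand_in())"
```

```text
the job is handed in; nothing more can be done
None
```

I pushed the gear lever home into the two-bar slot, moved the arm clear and handed the job in; the last pictures show the loose things where they started, but the hand-in returned no verdict.

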